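# Close the hinged clamp on the leak-test stub

### The arm

A 7-joint arm with a two-finger parallel gripper is mounted at the origin on a cart in front of the work surface, level with it; the furniture and walls round the work are solid. World frame = base frame: x ahead of the robot, y to its left, z up, the work surface at z = 0. Lengths are in m, angles in rad, forces in N, time in s.
With the tool pointing down it reaches from about 0.35 to 0.9 m from the base axis. Payload 8.1 kg.
Tool frame: the origin (TCP) lies on the front face of the gripper's body, between the roots of the fingers; the fingertips stand 66 mm ahead of it and the grasp point (between the pads) lies 47 mm ahead of it (arm.finger_overhang is the distance from the TCP to the fingertips, in m); z points along the fingers, y is the line along which they close (so a half turn about z gives the same grasp; the last joint's range is limited). The gripper opens to 92 mm and grips with 3 to 60 N. Pads are 19 mm wide; open, the fingers measure 130 mm over their backs; the gripper's body (75 mm by 190 mm) begins 47 mm behind the grasp point.
Start: joints at [-1.326, 0.434, 0.025, 1.573, -0.012, 1.134, -0.075], TCP at [0.213, 0.588, 0.292] pointing down, gripper open.
Joint ranges: [-2.62, 2.62], [-0.44, 2.09], [-1.27, 1.32], [0.08, 2.57], [-1.32, 4.46], [0.12, 2], [-2.74, 2.74]. Speed limits (rad/s): [2.22, 2.22, 3.01, 3.01, 3.14, 3.14, 3.14].

### API

Orientations are given as a rotation vector (axis times angle).
In Python, from cell import readout, cams, workorder, spotter, arm gives the robot as it stands.
- The arm moves only by the shell command python3 -m creep 'ROWS' [FORCE]. ROWS is a JSON list of rows, 1 to 10 of them, each an object with the fields d (a list: dx, dy, dz in m), spin (a turn about the tool's z in rad), aperture (the opening from 0.0 (shut) to 1.0 (fully open)); a field left out counts as zero (the opening has to be given); each row shifts and turns the commanded pose from where the row before left it, along the tool's axes as they then stand; what a row does not reach is not made up. A row lasts 1/10 s, in which the tool goes at most 0.05 m and 0.15 rad, less where a joint would pass 70% of its speed; a pose out of reach is approached as far as the arm can. The fingers move at their own pace and stop on an object; FORCE is the grip in N (left out, the last holds). Time passes only in rows, so rows that do not move let the fingers close. It prints the time, the measured TCP pose, the force, the opening and the grip force at its end. Input that does not fit is refused with a message, and nothing moves.
- readout.observe(): the state, without advancing time (a new reading comes with each control period).
- cams.get_image(name): name is "scene" or "top" or "wrist"; returns a dict with "image" (420x560x3 uint8, blue, green, red), "fx", "fy", "cx", "cy" (pixels), "cam_to_world" (4x4, takes a point from camera to world coordinates); the wrist camera has in their place "mount" (4x4, takes a point from camera to tool coordinates, whose origin is the TCP and whose axes are the flange's). Camera axes: x right, y down, z forward; pixel columns grow to the right and rows downward; lengths in m; the calibration is good to about 2 mm. A picture is of the moment at which its call begins: read the wrist's pose just before it. There is no depth.
- workorder.sign_off(): hands the job in; it is judged then, once.
Trained networks look in a picture, given as the dict that the camera call returned (one of the last four; its "shot" number tells which), for a name from the list of things; names that differ only in an ending like _2 or _b are one class to them, and where a whole thing is asked for, a point or a joint stands for the part that bears it (a point fixed in the world has none). Each returns a list of dicts, best first, with "score" (0 to 1); they miss things now and then, are a little off and sometimes report something else, mostly with a low value. They report only what shows in the picture. A call takes as long as a camera call. They do not tell look-alikes from the thing itself.
- spotter.boxes_of(picture, name): "centre" ([x, y, z] in m, in the coordinates of the camera as it stood for that picture, good to about 4 mm: the middle of the surface that is visible of it).
The state is a dict: "clock": time; "joints": joint angles; "dq": joint speeds; "joint_efforts": joint torques, N m; "position": TCP position; "ee_rot": TCP orientation; "force": force on the tool from outside, world axes, zero at the start; "ft_torque": the same for the moment, N m; "width": opening from 0.0 (shut) to 1.0 (fully open); "gripper_force": force on a finger pad.
Only numpy, scipy, OpenCV 4.12 (cv2) and the standard library are available. Lean on these libraries where they do the work, as an engineer would, in place of code of your own. Each camera call takes 0.05 s, during which the arm holds its last target. There are 200 camera calls.

### The job

Fit the flanged test cap to the stub of the leak-test stand: set it gently upright on the seal, slide it back under the lip of the clamp's fixed half until it meets the lip, and let go. Swing the clamp's open half round both flanges and press it up against the cap, then throw the latch lever round by feel until a push of about 15 N at its grip no longer moves it, so that the cap is tight but its seal is not crushed; leave the lever there and let go. Do not force anything, and leave the screwdriver, the injector and the caliper where they lie.

Things in the scene. Friction and masses are not known exactly. Their poses are not given: they have to be found in the camera images.
- test_cap: Loose turned steel cap, 60 mm tall, 0.2 to 0.5 kg, standing on the bench right of the stand. Origin: centre of its flat underside, z up its axis; round, so yaw is free. Flange 70 mm across: upright rim to 3.5 mm height, then a bevel in to 56 mm across at 9 mm. Hub 34 mm across from 9 to 50 mm, knurled at the top: grip it there. Nipple 14 mm across to 60 mm.
- leak_stand: Test stand fixed to the bench on levelling feet (its height varies by 6 mm): plate 130 (x) by 110 (y) by 12 mm, an upright flanged stub and, on a strut, the fixed rear half of a clamp ring round the flange. Origin under the plate on the stub's axis, z up, x from the clamp's open front to its fixed half (away from the robot within 20 degrees), y left.
- stub_face (a point): Centre of the stub's level flange face, 70 mm across, 70 mm above the stand's origin; axes of leak_stand. A rubber seal ring 53 mm across stands 0.6 to 2.1 mm proud of it (wear), carries the cap and gives 0.5 mm per 100 N. The cap goes down 12 to 20 mm in front (-x) of this point, clear of the lip, then slides +x; it meets the lip 0 to 4 mm short of the axis.
- fixed_lip (a point): Inner edge of the fixed half's upper lip at the rear, 30.5 mm behind (+x) the stub's axis, 10 mm above the flange face. Both halves: wall radius 38.5 to 45 mm, from 14 mm below to 14 mm above the face, over 86 degrees each way; over the middle 45 degrees each way two lips reach in to radius 30.5 mm with a V groove between, whose faces have the cap's 38 degree bevel.
- keeper_pin_top (a point): Top of the upright keeper pin, 8 mm thick, on the lug at the fixed half's right end: at (11, -74) mm from the stub's axis (leak_stand axes), 28 mm above the flange face. The lever's hook draws on it.
- clamp_half (a joint): Angle (rad) of the clamp's swinging half: 0 shut, up to 1.75 open; from above it shuts counter-clockwise about jaw_hinge. Stays where left (0.25 N m friction). It meets the cap's bevel at 0.01 to 0.12 (seal wear), then wedges the cap back and down and the load rises; pressed with about 12 N it goes on to 0 to 0.08 and nearly stays. Drawn tight it ends between -0.03 and 0.05.
- latch_lever (a joint): Angle (rad) of the latch lever on the swinging half's free end: 2.0 to 2.15 open, less as it is thrown (counter-clockwise from above). With the clamp within 0.1 of shut its spiral hook passes behind the keeper pin at about 1.4 and draws the clamp shut, harder the further it goes. It has no fixed home: depending on the seal it is tight between 0.05 and 0.85. Holds by friction, no spring-back.
- jaw_hinge (a point): Upright hinge pin of the clamp, 52 mm left (+y of leak_stand) of the stub's axis, at the height of the flange face.
- jaw_push (a point): Point on the flat front face of the lug at the swinging half's free end, at the flange face's height, 110 mm from jaw_hinge; push here with closed fingers. It turns with the half; shut, it lies at (-18, -56) mm from the stub's axis and the face looks to -x (leak_stand axes). The face is 26 mm tall and runs from 46 to 82 mm from the axis; the lever lies above its outer end.
- lever_pivot (a point): Upright pivot of the lever, 20 mm above the flange face (the lever's middle height). It rides on the swinging half; with that shut it lies at (-11, -74) mm from the stub's axis (leak_stand axes).
- lever_grip (a point): Middle of the lever's grip, a level round bar 14 mm thick that runs from 31 to 73 mm from the pivot; its middle is 52 mm from it. With the clamp shut and latch_lever at a, it points to -36 degrees minus a from leak_stand's x axis (-159 degrees fully open). Push its side with closed fingers. Tight: 15 N here no longer moves it; the clamp then presses the cap with about 80 N.
- screwdriver_red: Screwdriver lying in front of the stand, 197 mm long, 27 mm thick; origin under its middle. Bystander.
- injector_0: Steel injector lying behind the stand, 137 mm long, 28 mm tall; origin under its middle. Bystander.
- caliper: Vernier caliper lying flat to the left of the stand, 235 mm long; origin under its middle. Bystander.
Not all that is in view belongs to the job. Of the things shaped like the test_cap, the steel one is meant.

How it is judged:
By the outcome, as a careful person would: the job done as asked, in the order asked, and still so for the second after the job is handed in, with the robot touching nothing.
It also fails if it takes over 72 s, if anything falls off the work surface, if the arm or the gripper's body presses on something with over 40 N, if the wrist force passes 120 N, or if a joint passes its speed limit or range.

## Working session

There is one attempt and no reset: what is moved stays moved. The work goes in short steps, Python scripts to look and compute and a shell command to move; the robot and the scene stay as the last step left them, time stands still between calls to the robot, and variables do not carry over. Pictures are saved under pics/ and viewed, at most 10 in all, crops included, and the job is handed in when it is done.

```bash
ls; mkdir -p pics; cat > h.py <<'E'
import numpy as np, cv2
from scipy.spatial.transform import Rotation as R
from cell import readout, cams, workorder, spotter, arm
def shot(n):
    s=readout.observe(); p=cams.get_image(n)
    if n=="wrist":
        T=np.eye(4);T[:3,:3]=R.from_rotvec(s["ee_rot"]).as_matrix();T[:3,3]=s["position"]
        p["T"]=T@np.array(p["mount"])
    else: p["T"]=np.array(p["cam_to_world"])
    return p
def find(p,n):
    out=[]
    for d in spotter.boxes_of(p,n):
        c=np.array(d["centre"]);w=(p["T"]@np.r_[c,1])[:3]
        out.append((round(d["score"],2),w.round(3).tolist(),[int(p["fx"]*c[0]/c[2]+p["cx"]),int(p["fy"]*c[1]/c[2]+p["cy"])]))
    return out
def proj(p,w):
    c=np.linalg.inv(p["T"])@np.r_[w,1]
    return np.array([p["fx"]*c[0]/c[2]+p["cx"],p["fy"]*c[1]/c[2]+p["cy"]])
def ray(p,u,v):
    d=p["T"][:3,:3]@np.array([(u-p["cx"])/p["fx"],(v-p["cy"])/p["fy"],1]);return p["T"][:3,3],d
def onz(p,u,v,z):
    o,d=ray(p,u,v);return o+d*(z-o[2])/d[2]
def tri(*l):
    A=np.zeros((3,3));b=np.zeros(3)
    for p,u,v in l:
        o,d=ray(p,u,v);d=d/np.linalg.norm(d);M=np.eye(3)-np.outer(d,d);A+=M;b+=M@o
    return np.linalg.solve(A,b)
E
python3 - <<'E'
from h import *
s=readout.observe();print({k:np.round(v,3).tolist() for k,v in s.items()})
ims=[]
for n in ("scene","top"):
    p=shot(n);ims.append(p["image"]);print(n,p["fx"],p["T"].round(3).tolist())
    for k in ("test_cap","leak_stand","clamp_half","latch_lever","screwdriver_red","injector_0","caliper"): print(k,find(p,k))
    cv2.imwrite(f"pics/{n}0.png",cv2.resize(p["image"],(800,600)))
E
```

```text
pics
{'clock': 0.0, 'joints': [-1.326, 0.435, 0.025, 1.574, -0.012, 1.134, -0.075], 'dq': [0.001, 0.001, -0.001, -0.001, -0.001, 0.002, -0.0], 'joint_efforts': [0.001, -66.785, 0.986, -31.446, -0.06, 0.043, 0.0], 'position': [0.213, 0.587, 0.291], 'ee_rot': [-0.544, -3.094, 0.003], 'force': [-0.174, -0.523, -0.654], 'ft_torque': [-0.032, -0.031, 0.03], 'gripper_force': 0.0, 'width': 1.001}
scene 400.0879352169092 [[-0.996, 0.063, -0.058, 0.654], [0.085, 0.79, -0.607, 0.601], [0.007, -0.61, -0.792, 1.036], [0.0, 0.0, 0.0, 1.0]]
test_cap [(0.87, [0.601, -0.321, 0.013], [274, 179]), (0.59, [0.467, -0.311, 0.01], [314, 179]), (0.48, [0.623, -0.469, 0.011], [266, 149])]
leak_stand [(0.62, [0.56, 0.016, 0.075], [297, 252]), (0.37, [0.408, 0.042, 0.098], [354, 252])]
clamp_half [(0.76, [0.46, 0.054, 0.088], [335, 259]), (0.74, [0.6, -0.326, 0.013], [275, 178])]
latch_lever [(0.57, [0.411, 0.044, 0.098], [353, 253])]
screwdriver_red [(0.5, [0.376, -0.095, 0.02], [352, 227])]
injector_0 [(0.71, [0.737, -0.057, 0.02], [235, 245])]
caliper [(0.67, [0.617, 0.304, 0.0], [286, 367]), (0.29, [0.461, 0.055, 0.087], [335, 259])]
top 440.0774907753502 [[-0.029, -0.994, 0.102, 0.448], [-1.0, 0.028, -0.015, -0.119], [0.012, -0.102, -0.995, 1.306], [0.0, 0.0, 0.0, 1.0]]
test_cap [(0.89, [0.591, -0.334, 0.012], [341, 203]), (0.89, [0.62, -0.475, 0.011], [387, 192]), (0.83, [0.461, -0.316, 0.01], [337, 247])]
leak_stand [(0.8, [0.549, -0.006, 0.076], [228, 219])]
clamp_half [(0.97, [0.456, 0.054, 0.087], [207, 253])]
latch_lever [(0.72, [0.411, 0.039, 0.098], [212, 269])]
screwdriver_red [(0.72, [0.376, -0.097, 0.022], [263, 279]), (0.33, [0.738, -0.062, 0.022], [248, 156]), (0.23, [0.548, -0.004, 0.073], [227, 219])]
injector_0 [(0.74, [0.739, -0.064, 0.023], [248, 156])]
caliper [(0.59, [0.616, 0.291, 0.004], [130, 201])]
```

View pics/scene0.png

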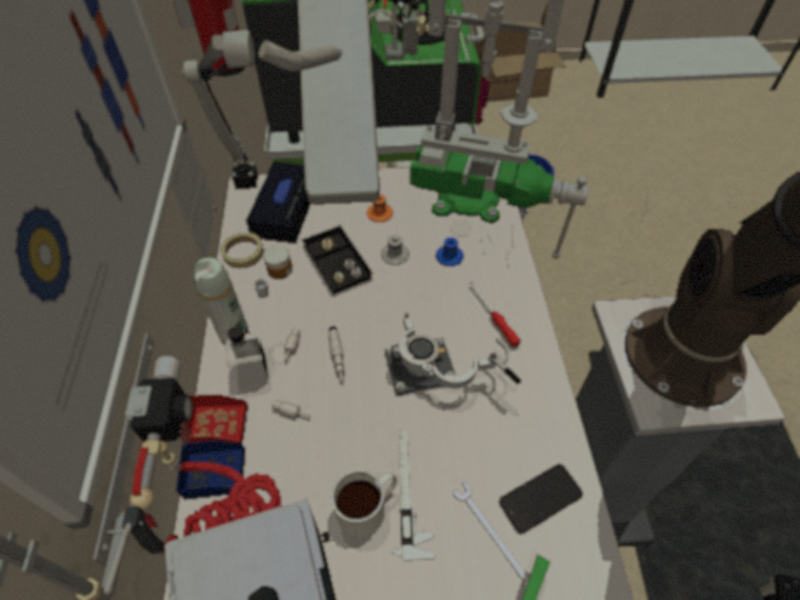

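View pics/top0.png

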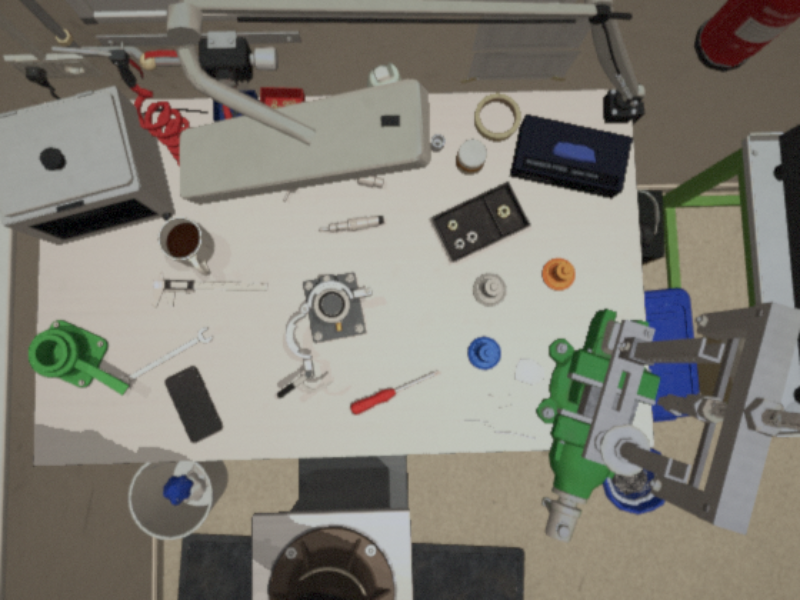

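The pictures show three caps: steel grey at scene px (277,174) / top px (343,202), blue at scene px (315,175) / top px (339,247), and orange at scene px (266,146) / top px (391,192). The steel one is the one meant. The stand is at top px (231,213), its swung-open half at (207,240) and the lever at (203,270). I'll move over for wrist views.

```bash
python3 -m creep '[{"d": [0,0,-0.02],"spin": 0.15,"aperture": 1},{"d": [0,0,-0.02],"spin": 0.15,"aperture": 1},{"d": [0,0,-0.02],"spin": 0.15,"aperture": 1},{"d": [0,0,-0.02],"spin": 0.15,"aperture": 1},{"d": [0,0,-0.02],"spin": 0.15,"aperture": 1},{"d": [0,0,-0.02],"spin": 0.15,"aperture": 1},{"d": [0,0,-0.02],"spin": 0.15,"aperture": 1},{"spin": 0.15,"aperture": 1}]'
python3 - <<'E'
from h import *
s=readout.observe();M=R.from_rotvec(s["ee_rot"]).as_matrix();print(M.round(3).tolist(),np.round(s["joints"],2))
print((M.T@(np.array([0.45,-0.02,0.42])-s["position"])).round(3))
p=shot("wrist");print(np.array(p["mount"]).round(3).tolist(),p["fx"])
E
```

```text
clock: 1.6
position: [0.2134, 0.5883, 0.4354]
ee_rot: [-2.201, -2.238, -0.007]
force: [-0.1, -0.3, -0.2]
width: 1.002
gripper_force: 0.0
[[-0.017, 1.0, 0.001], [1.0, 0.017, 0.005], [0.005, 0.001, -1.0]] [-1.5   0.36  0.29  1.35 -0.1   1.44 -1.2 ]
[-0.612  0.226  0.013]
[[0.0, -0.957, -0.291, 0.08], [1.0, 0.0, 0.001, 0.001], [-0.001, -0.291, 0.957, -0.093], [0.0, 0.0, 0.0, 1.0]] 302.4344421049558
```

```bash
python3 -m creep '[{"d": [-0.045,0.017,0],"aperture": 1},{"d": [-0.045,0.017,0],"aperture": 1},{"d": [-0.045,0.017,0],"aperture": 1},{"d": [-0.045,0.017,0],"aperture": 1},{"d": [-0.045,0.017,0],"aperture": 1},{"d": [-0.045,0.017,0],"aperture": 1},{"d": [-0.045,0.017,0],"aperture": 1}]'; python3 -m creep '[{"d": [-0.045,0.017,0],"aperture": 1},{"d": [-0.045,0.017,0],"aperture": 1},{"d": [-0.045,0.017,0],"aperture": 1},{"d": [-0.045,0.017,0],"aperture": 1},{"d": [-0.045,0.017,0],"aperture": 1},{"d": [-0.045,0.017,0],"aperture": 1},{"d": [-0.045,0.017,0],"aperture": 1},{"aperture": 1}]'
python3 - <<'E'
from h import *
p=shot("wrist");print(readout.observe()["position"])
for k in ("test_cap","leak_stand","clamp_half","latch_lever"): print(k,find(p,k))
cv2.imwrite("pics/w1.png",cv2.resize(p["image"],(800,600)))
E
```

```text
clock: 2.35
position: [0.3395, 0.2733, 0.432]
ee_rot: [-2.192, -2.251, -0.0]
force: [0.6, 0.8, 0.1]
width: 1.002
gripper_force: 0.0
clock: 3.15
position: [0.4661, -0.0433, 0.4325]
ee_rot: [2.2, 2.239, -0.001]
force: [-0.6, -0.3, 0.6]
width: 1.001
gripper_force: 0.0
[ 0.46556047 -0.04005033  0.43214366]
test_cap [(0.8, [0.465, -0.32, 0.047], [274, 315])]
leak_stand [(0.64, [0.544, 0.005, 0.074], [331, 139])]
clamp_half [(0.68, [0.449, 0.052, 0.085], [266, 103])]
latch_lever [(0.82, [0.404, 0.047, 0.101], [232, 106])]
```

View pics/w1.png

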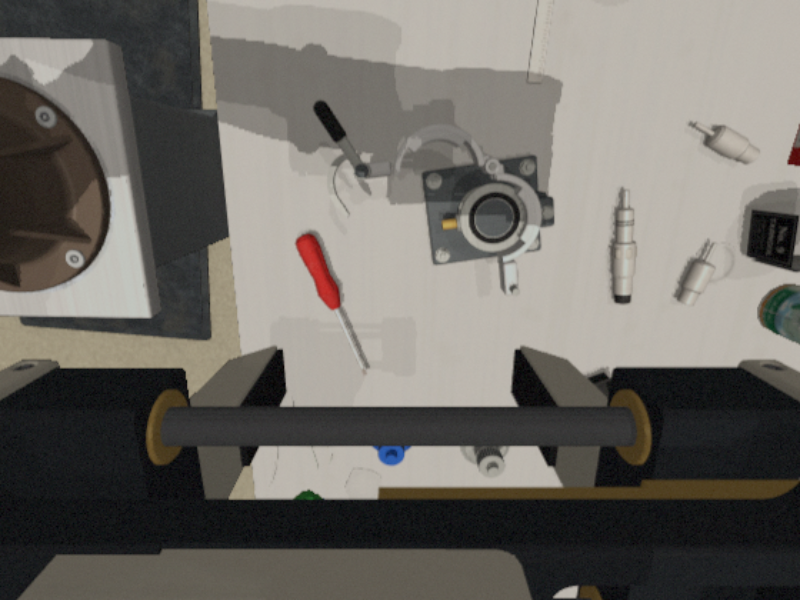

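The steel cap is at px (490,458) in this 800 px view, blue at (391,453). The stub is at (495,216), the hinge at (492,166), the keeper lug at (511,280) and the lever pivot at (362,170), with the black grip running to (320,105). Next a lower view of the stand.

```bash
cat >> h.py <<'E'
import pickle
def save(p,n): pickle.dump({k:p[k] for k in("image","T","fx","fy","cx","cy")},open(f"pics/{n}.pkl","wb"))
def load(n): return pickle.load(open(f"pics/{n}.pkl","rb"))
E
python3 - <<'E'
from h import *
save(shot("wrist"),"A")
E
python3 -m creep '[{"d": [0.02,0.01,0.03],"aperture": 1},{"d": [0.02,0.01,0.03],"aperture": 1},{"d": [0.02,0.01,0.03],"aperture": 1},{"d": [0,0,0.02],"aperture": 1},{"aperture": 1},{"aperture": 1}]'
python3 - <<'E'
from h import *
p=shot("wrist");save(p,"B");a=load("A");print(readout.observe()["position"])
cv2.imwrite("pics/B.png",cv2.resize(p["image"],(800,600),interpolation=cv2.INTER_CUBIC))
cv2.imwrite("pics/A.png",cv2.resize(a["image"][40:220,200:440],(800,600),interpolation=cv2.INTER_CUBIC))
E
```

```text
clock: 4.05
position: [0.4939, 0.0241, 0.3227]
ee_rot: [-2.195, -2.248, 0.0]
force: [0.4, -1.6, 0.8]
width: 0.997
gripper_force: 0.0
[0.49427901 0.02384428 0.32331374]
```

View pics/B.png

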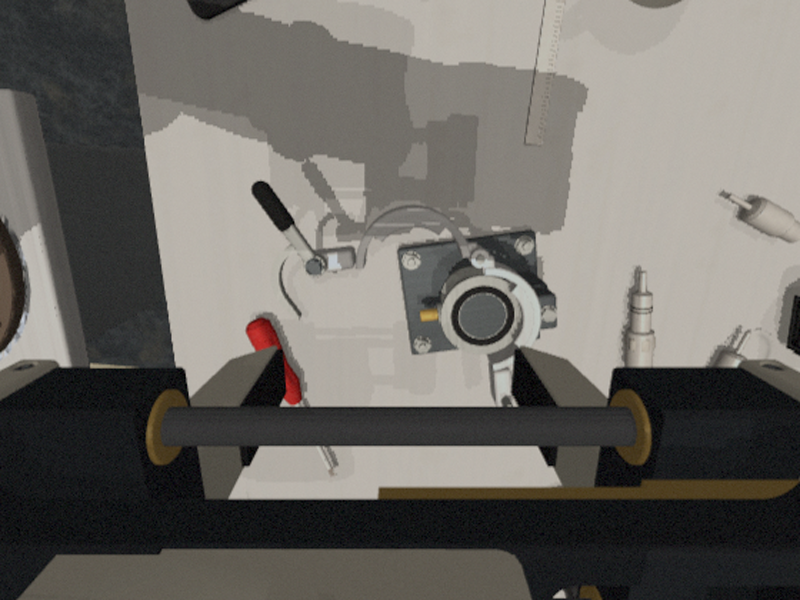

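View pics/A.png

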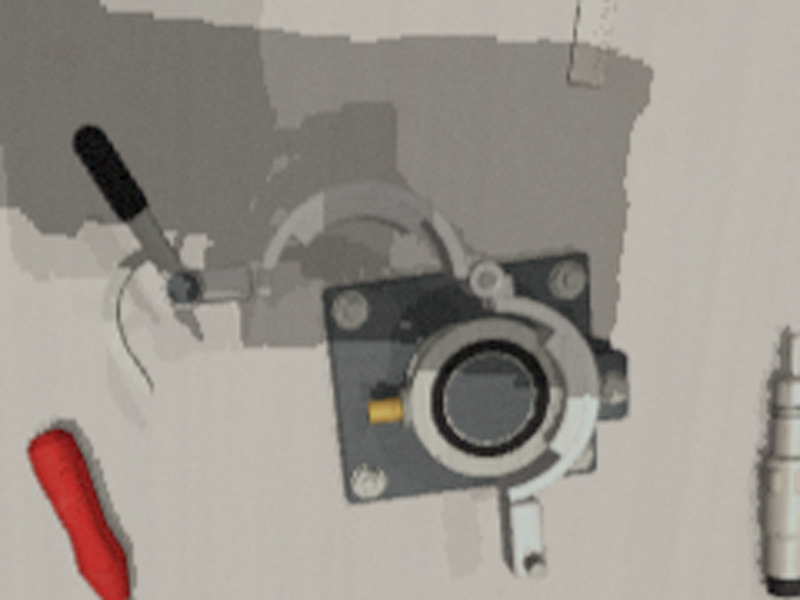

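The 800 px lower view shows the seal centre at (484,315), hinge top at (480,257), lever pivot at (315,266) and grip end at (262,188). In the A crop the same points are at (491,397), (487,278), (185,286) and (88,135). I'll triangulate them.

```bash
python3 - <<'E'
from h import *
a=load("A");b=load("B")
P={"seal":((491,397),(484,315)),"hinge":((487,278),(480,257)),"pivot":((185,286),(315,266)),"gripend":((88,135),(262,188)),"keeper":((531,563),(508,401)),
"boltFL":((349,310),(411,260)),"boltRL":((569,280),(524,244)),"boltFR":((367,482),(421,345))}
for k,(x,y) in P.items():
    A=(200+x[0]*.3,40+x[1]*.3);B=(y[0]*.7,y[1]*.7)
    w=tri((a,*A),(b,*B));print(k,w.round(4),(proj(a,w)-A).round(1),(proj(b,w)-B).round(1))
E
```

```text
seal [ 0.5676 -0.0143  0.0736] [0.1 0. ] [-0.1 -0. ]
hinge [0.5588 0.037  0.0832] [-0.1 -0. ] [0.2 0. ]
pivot [0.4327 0.0309 0.1017] [-0.1 -0. ] [0.1 0. ]
gripend [0.3944 0.0867 0.0954] [0.5 0.5] [-0.7 -0.6]
keeper [ 0.5907 -0.0872  0.087 ] [0.7 0. ] [-0.9 -0.1]
boltFL [0.5071 0.0189 0.0154] [-0. -0.] [0. 0.]
boltRL [0.6143 0.0358 0.0104] [-0.5 -0. ] [0.6 0. ]
boltFR [ 0.52   -0.0663  0.019 ] [-0.2 -0.1] [0.3 0.1]
```

```bash
python3 -m creep '[{"d": [-0.046,0.014,0.005],"aperture": 1},{"d": [-0.046,0.014,0.005],"aperture": 1},{"d": [-0.046,0.014,0.005],"aperture": 1},{"d": [-0.046,0.014,0.005],"aperture": 1},{"d": [-0.046,0.014,0.005],"aperture": 1},{"d": [-0.046,0.014,0.005],"aperture": 1},{"d": [-0.046,0.014,0.005],"aperture": 1},{"spin": -0.15,"aperture": 1},{"aperture": 1}]'
python3 - <<'E'
from h import *
p=shot("wrist");save(p,"C");s=readout.observe();print(s["position"],R.from_rotvec(s["ee_rot"]).as_matrix().round(3).tolist())
print(find(p,"test_cap"))
cv2.imwrite("pics/C.png",cv2.resize(p["image"],(800,600),interpolation=cv2.INTER_CUBIC))
E
```

```text
clock: 5.0
position: [0.5992, -0.298, 0.2885]
ee_rot: [2.02, 2.404, -0.0]
force: [0.3, 1.1, 0.3]
width: 0.999
gripper_force: 0.0
[ 0.59953045 -0.2963152   0.28857764] [[-0.169, 0.986, 0.002], [0.986, 0.169, 0.0], [-0.0, 0.002, -1.0]]
[(0.96, [0.473, -0.315, 0.008], [176, 177]), (0.77, [0.593, -0.333, 0.012], [268, 208])]
```

View pics/C.png

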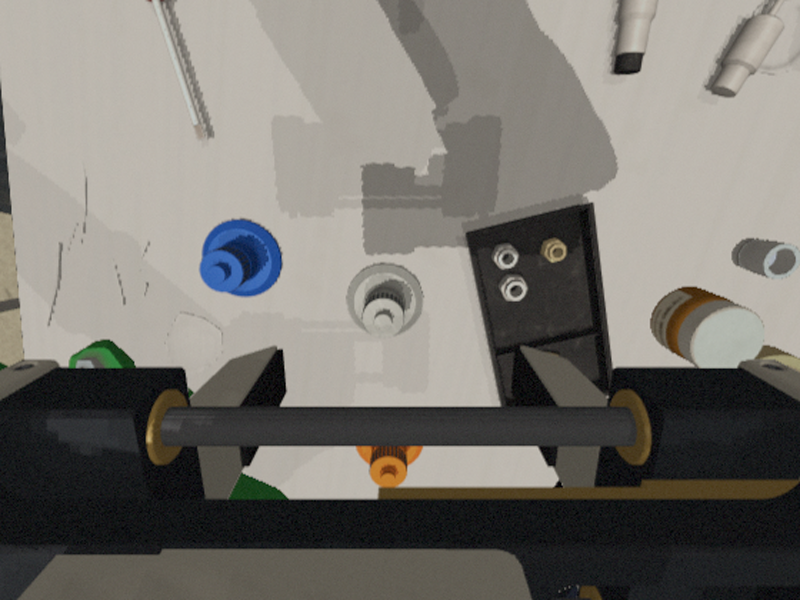

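The steel cap is at px (385,300), with its nipple at (382,321). Blue is at (237,262) and orange at (388,465). The grey steel one is confirmed.

```bash
python3 - <<'E'
from h import *
c=load("C");a=load("A")
print("flange",onz(c,385*.7,299*.7,.003),"nip",onz(c,382*.7,321*.7,.06),"A nip",onz(a,490*.7,463*.7,.06),"tray",onz(c,530*.7,350*.7,.01))
w=tri((c,382*.7,321*.7),(a,490*.7,463*.7));print(w)
s=readout.observe();M=R.from_rotvec(s["ee_rot"]).as_matrix()
t=onz(c,384*.7,300*.7,.003);print(M.T@(np.r_[t[:2],.042+.047]-s["position"]))
E
```

```text
flange [ 0.5951435  -0.33714227  0.003     ] nip [ 0.5944171  -0.33783171  0.06      ] A nip [ 0.59044024 -0.31491915  0.06      ] tray [ 0.73680734 -0.36095126  0.01      ]
[ 0.59909309 -0.35164665  0.01590447]
[-0.04151631 -0.01297946  0.19947292]
```

```bash
python3 -m creep '[{"d": [-0.02,-0.0065,0.03],"aperture": 0.65},{"d": [-0.021,-0.0065,0.03],"aperture": 0.65},{"d": [0,0,0.035],"aperture": 0.65},{"d": [0,0,0.03],"aperture": 0.65},{"aperture": 0.65},{"aperture": 0.65}]'
python3 - <<'E'
from h import *
p=shot("wrist");save(p,"D");s=readout.observe();print(s["position"],s["width"])
print(find(p,"test_cap"))
for w in ([.5948,-.3373,0],[.5948,-.3373,.06]): print(proj(p,w)/.7)
cv2.imwrite("pics/D.png",cv2.resize(p["image"],(800,600),interpolation=cv2.INTER_CUBIC))
E
```

```text
clock: 5.7
position: [0.5944, -0.3372, 0.1634]
ee_rot: [2.021, 2.405, 0.001]
force: [-0.4, -0.8, 0.2]
width: 0.652
gripper_force: 0.0
[ 0.59477581 -0.33796482  0.16441613] 0.651988880476351
[(0.73, [0.474, -0.317, 0.01], [136, 166]), (0.72, [0.592, -0.334, 0.009], [274, 208]), (0.6, [0.615, -0.455, 0.007], [277, 328])]
[397.09573881 299.67538489]
[396.98523544 336.00299856]
```

View pics/D.png

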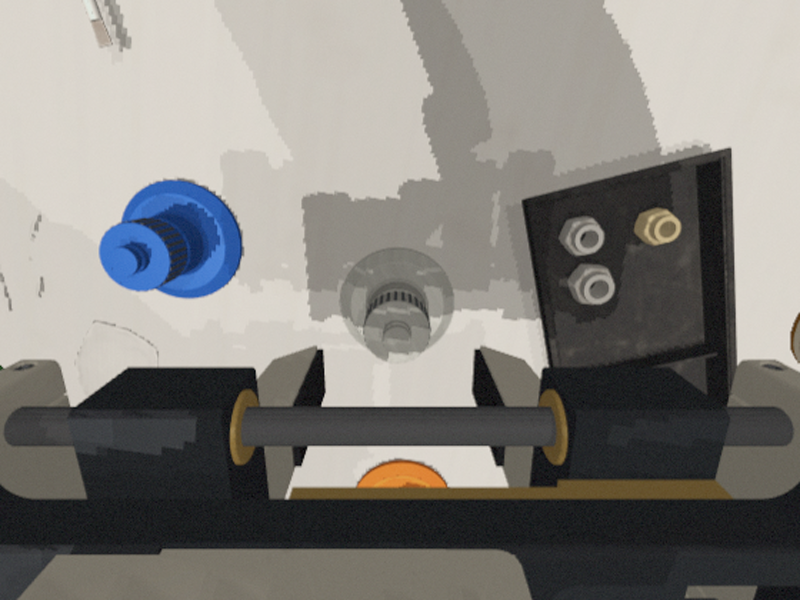

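The cap lies at (397,303), as predicted. Now descend and grip.

```bash
python3 -m creep '[{"d": [0,0,0.03],"aperture": 0.65},{"d": [0,0,0.03],"aperture": 0.65},{"d": [0,0,0.014],"aperture": 0.65},{"aperture": 0.65},{"aperture": 0.2},{"aperture": 0.2},{"aperture": 0.2},{"aperture": 0.2},{"aperture": 0.2}]' 25
```

```text
clock: 6.7
position: [0.594, -0.3387, 0.0892]
ee_rot: [2.02, 2.404, 0.001]
force: [0.1, 1.0, 7.7]
width: 0.362
gripper_force: 25.0
```

```bash
python3 -m creep '[{"d": [0,0,-0.02],"aperture": 0.2},{"d": [0,0,-0.04],"aperture": 0.2},{"d": [0,0,-0.04],"aperture": 0.2},{"d": [0,0,-0.04],"aperture": 0.2},{"d": [0.04,0.001,0],"aperture": 0.2},{"d": [0.04,0.002,0],"aperture": 0.2},{"d": [0.04,0.002,0],"aperture": 0.2},{"d": [0.04,0.002,0],"aperture": 0.2},{"d": [0.04,0.002,0],"aperture": 0.2},{"d": [0.04,0.002,0],"aperture": 0.2}]'
python3 -m creep '[{"d": [0.04,0.001,0],"aperture": 0.2},{"d": [0.03,0.001,0],"aperture": 0.2},{"d": [0.015,0,0],"aperture": 0.2},{"aperture": 0.2},{"aperture": 0.2},{"aperture": 0.2}]'
python3 - <<'E'
from h import *
s=readout.observe();M=R.from_rotvec(s["ee_rot"]).as_matrix();print(s["position"],s["force"],s["width"])
print(M.round(3).tolist(), M.T@(np.array([.5518,-.0168,.173])-s["position"]))
p=shot("wrist");save(p,"E")
for n,w in dict(stub=[.5676,-.0143,.0735],bot=np.r_[s["position"][:2],s["position"][2]-.0892]).items(): print(n,proj(p,w)/.7)
cv2.imwrite("pics/E.png",cv2.resize(p["image"],(800,600),interpolation=cv2.INTER_CUBIC))
E
```

```text
clock: 7.7
position: [0.5624, -0.0984, 0.2281]
ee_rot: [-2.021, -2.404, 0.0]
force: [2.2, 0.3, -2.6]
width: 0.362
gripper_force: 25.0
clock: 8.3
position: [0.5505, -0.0174, 0.2283]
ee_rot: [2.023, 2.403, -0.001]
force: [-0.4, 0.2, -2.4]
width: 0.364
gripper_force: 25.0
[ 0.55051571 -0.01739353  0.22832465] [-0.39439405  0.2026096  -2.44847055] 0.3637851782328013
[[-0.17, 0.985, 0.0], [0.985, 0.17, -0.001], [-0.001, 0.0, -1.0]] [0.00040167 0.00136003 0.05532457]
stub [425.35892062 303.2863193 ]
bot [396.2279968  347.30138751]
```

View pics/E.png

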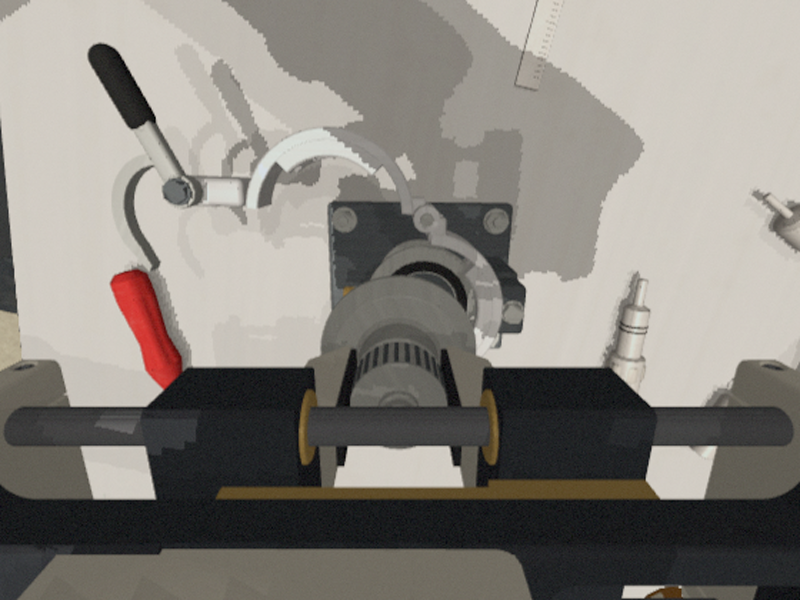

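The cap hangs at about (396,347), in front of the stub at (425,303). The clamp is open and the view is square to the stand, with the hinge at (427,218). Lowering.

```bash
python3 -m creep '[{"d": [0,0,0.02],"aperture": 0.2},{"d": [0,0,0.02],"aperture": 0.2},{"d": [0,0,0.015],"aperture": 0.2},{"aperture": 0.2},{"d": [0,0,0.002],"aperture": 0.2},{"d": [0,0,0.002],"aperture": 0.2},{"d": [0,0,0.001],"aperture": 0.2},{"aperture": 0.2}]'
python3 -m creep '[{"d": [0,0,0.001],"aperture": 0.2},{"d": [0,0,0.001],"aperture": 0.2},{"aperture": 0.2}]'
```

```text
clock: 9.15
position: [0.5507, -0.016, 0.1686]
ee_rot: [2.021, 2.405, 0.001]
force: [0.4, -0.3, -2.3]
width: 0.365
gripper_force: 25.0
clock: 9.45
position: [0.5505, -0.016, 0.1662]
ee_rot: [-2.021, -2.405, -0.0]
force: [-0.7, 0.1, -2.5]
width: 0.363
gripper_force: 25.0
```

```bash
for i in 1; do python3 -m creep '[{"d": [0,0,0.001],"aperture": 0.2},{"d": [0,0,0.0005],"aperture": 0.2},{"aperture": 0.2}]'; done; python3 -m creep '[{"d": [0,0,0.0005],"aperture": 0.2},{"aperture": 0.2}]'; python3 -m creep '[{"d": [0,0,0.0005],"aperture": 0.2},{"aperture": 0.2}]'
```

```text
clock: 9.75
position: [0.5505, -0.016, 0.1647]
ee_rot: [-2.021, -2.405, 0.0]
force: [-0.1, -0.9, -3.3]
width: 0.36
gripper_force: 25.0
clock: 9.95
position: [0.5505, -0.016, 0.1645]
ee_rot: [-2.021, -2.405, -0.0]
force: [-2.3, -0.4, 2.5]
width: 0.366
gripper_force: 25.0
clock: 10.15
position: [0.5506, -0.0161, 0.1644]
ee_rot: [-2.021, -2.405, -0.001]
force: [-4.8, 1.5, 7.9]
width: 0.362
gripper_force: 25.0
```

```bash
python3 -m creep '[{"d": [0,0,-0.0004],"aperture": 0.2},{"d": [0,0.002,0],"aperture": 0.2},{"d": [0,0.002,0],"aperture": 0.2},{"d": [0,0.002,0],"aperture": 0.2},{"d": [0,0.002,0],"aperture": 0.2},{"aperture": 0.2}]';  python3 -m creep '[{"d": [0,0.001,0],"aperture": 0.2},{"d": [0,0.001,0],"aperture": 0.2},{"aperture": 0.2}]'
```

```text
clock: 10.75
position: [0.5574, -0.0153, 0.1644]
ee_rot: [-2.021, -2.403, 0.002]
force: [-7.6, -0.9, 10.6]
width: 0.365
gripper_force: 25.0
clock: 11.05
position: [0.5591, -0.0151, 0.1644]
ee_rot: [-2.021, -2.402, 0.002]
force: [-9.2, -1.8, 12.1]
width: 0.361
gripper_force: 25.0
```

```bash
python3 -m creep '[{"d": [0,0,-0.0008],"aperture": 0.2},{"d": [0,0.001,0],"aperture": 0.2},{"d": [0,0.001,0],"aperture": 0.2},{"aperture": 0.2}]';  python3 -m creep '[{"d": [0,0.001,0],"aperture": 0.2},{"d": [0,0.001,0],"aperture": 0.2},{"aperture": 0.2}]'
```

```text
clock: 11.45
position: [0.5623, -0.0139, 0.1646]
ee_rot: [-2.021, -2.405, 0.001]
force: [-0.5, 0.1, -4.5]
width: 0.363
gripper_force: 25.0
clock: 11.75
position: [0.563, -0.0139, 0.1646]
ee_rot: [-2.02, -2.403, 0.003]
force: [-4.6, -1.8, -0.3]
width: 0.364
gripper_force: 25.0
```

```bash
python3 -m creep '[{"d": [0,0.0005,0],"aperture": 0.2},{"aperture": 0.2}]';  python3 -m creep '[{"d": [0,0.0005,0],"aperture": 0.2},{"aperture": 0.2}]'
```

```text
clock: 11.95
position: [0.5631, -0.0139, 0.1645]
ee_rot: [-2.02, -2.402, 0.004]
force: [-7.8, -1.4, 1.7]
width: 0.366
gripper_force: 25.0
clock: 12.15
position: [0.5633, -0.014, 0.1645]
ee_rot: [-2.02, -2.402, 0.004]
force: [-9.7, -2.2, 3.8]
width: 0.365
gripper_force: 25.0
```

```bash
python3 -m creep '[{"d": [0,-0.001,0],"aperture": 0.2},{"aperture": 0.2}]';  python3 -m creep '[{"aperture": 0.45},{"aperture": 0.65},{"aperture": 0.65},{"aperture": 0.65}]'; python3 -m creep '[{"d": [0,0,-0.02],"aperture": 0.65},{"d": [0,0,-0.03],"aperture": 0.65},{"d": [0.02,0,-0.04],"aperture": 0.65},{"d": [0.02,0,-0.02],"aperture": 0.65},{"aperture": 0.65},{"aperture": 0.65}]'
python3 - <<'E'
from h import *
s=readout.observe();print(s["position"])
p=shot("wrist");save(p,"F")
for n,w in dict(stub=[.5676,-.0143,.0735],cap=[.5633,-.014,.0755+.06]).items(): print(n,proj(p,w))
u,v=proj(p,[.5676,-.0143,.0735]).astype(int);print(u,v)
cv2.imwrite("pics/F.png",cv2.resize(p["image"][v-90:v+90,u-140:u+100],(800,600),interpolation=cv2.INTER_CUBIC))
E
```

```text
clock: 12.35
position: [0.5631, -0.0139, 0.1646]
ee_rot: [-2.02, -2.403, 0.003]
force: [-6.6, -1.0, -1.3]
width: 0.362
gripper_force: 25.0
clock: 12.75
position: [0.5649, -0.0135, 0.1652]
ee_rot: [2.021, 2.405, 0.001]
force: [0.9, 0.4, 0.5]
width: 0.633
gripper_force: 0.0
clock: 13.35
position: [0.5575, 0.0261, 0.275]
ee_rot: [2.019, 2.406, 0.001]
force: [-0.6, -0.6, 0.3]
width: 0.648
gripper_force: 0.0
[0.55753494 0.0261075  0.27495971]
stub [280.3688374  236.71020322]
cap [275.97365281 263.33769937]
280 236
```

View pics/F.png

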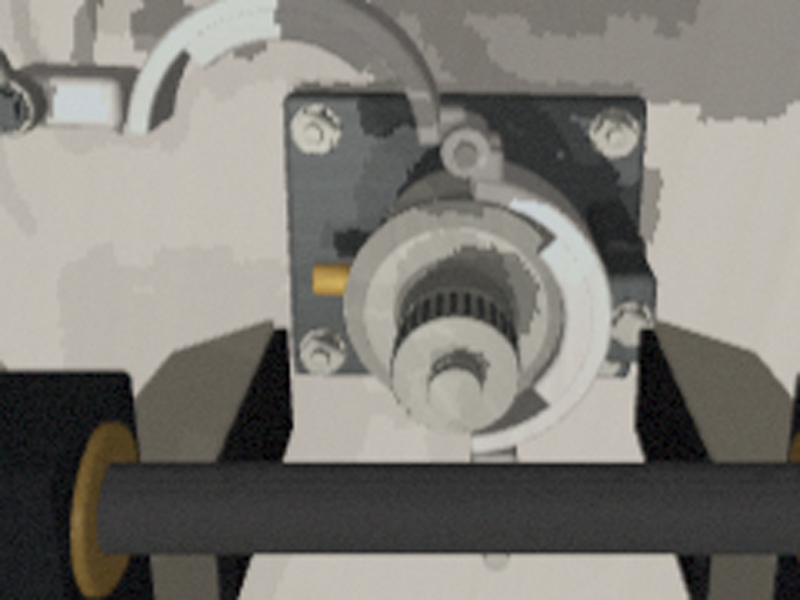

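The F crop shows the cap upright with its rear rim at the lip (px 562,300). Its left rim is at (345,300) and the hub top at (457,375). Quick check of the centre from the rim.

```bash
python3 - <<'E'
from h import *
p=load("F");X=np.array([.985,.17,0]);o=np.array([.5676,-.0143,0])
for n,u,v,z in (("rim left",345,300,.078),("nipple",457,390,.1355),("lip outer right",612,310,.0865),("hinge",466,152,.083),("hub L",391,375,.1255),("hub R",520,375,.1255)):
    w=onz(p,140+u*.3,146+v*.3,z); print(n,w.round(4),((w-o)@X).round(4))
print(readout.observe()["joints"])
E
```

```text
rim left [ 0.5296 -0.0183  0.078 ] -0.0381
nipple [ 0.5642 -0.0135  0.1355] -0.0032
lip outer right [ 0.6098 -0.004   0.0865] 0.0434
hinge [0.558  0.0358 0.083 ] -0.0009
hub L [ 0.547  -0.0173  0.1255] -0.0208
hub R [ 0.5808 -0.0114  0.1255] 0.0135
[-0.72020342  0.41463115  0.80742743  1.8087762  -0.3392348   1.06319372
  0.38606325]
```

The cap sits about 2–3 mm short of the axis at the lip and is released. Next I'll take closed fingers to the front of the swinging half's lug, turned to match its face.

```bash
python3 -m creep '[{"d": [0.018,-0.033,0],"aperture": 0},{"d": [0.019,-0.033,0],"aperture": 0},{"d": [0.019,-0.034,0],"aperture": 0},{"spin": 0.145,"aperture": 0},{"spin": 0.145,"aperture": 0},{"spin": 0.145,"aperture": 0},{"spin": 0.145,"aperture": 0},{"spin": 0.145,"aperture": 0},{"spin": 0.145,"aperture": 0}]' 20;  python3 -m creep '[{"spin": 0.145,"aperture": 0},{"spin": 0.145,"aperture": 0},{"spin": 0.145,"aperture": 0},{"spin": 0.145,"aperture": 0},{"spin": 0.145,"aperture": 0},{"aperture": 0},{"aperture": 0}]'
python3 - <<'E'
from h import *
s=readout.observe();M=R.from_rotvec(s["ee_rot"]).as_matrix();print(s["position"],s["width"],np.round(s["joints"],2))
print(M.round(3).tolist(), M.T@(np.array([.4494,.0642,.132])-s["position"]), np.degrees(np.arctan2(M[1,1],M[0,1])))
p=shot("wrist");save(p,"G")
cv2.imwrite("pics/G.png",cv2.resize(p["image"],(800,600),interpolation=cv2.INTER_CUBIC))
print(find(p,"latch_lever"),find(p,"clamp_half"))
for n,w in dict(tip=[*s["position"][:2],.066],hinge=[.558,.0358,.083],pivot=[.4327,.0309,.1017],gripend=[.3944,.0867,.0954]).items(): print(n,proj(p,w)/.7)
E
```

```text
clock: 14.3
position: [0.4488, 0.0626, 0.2741]
ee_rot: [2.851, 1.318, -0.002]
force: [-0.5, 0.1, -0.1]
width: 0.005
gripper_force: 0.0
clock: 15.0
position: [0.449, 0.0631, 0.2744]
ee_rot: [3.131, 0.238, -0.001]
force: [-0.3, 0.9, -0.4]
width: -0.0
gripper_force: 0.0
[0.44902093 0.06306313 0.27439461] -0.00019033287976939653 [-1.23  0.33  1.26  2.05 -0.37  1.02 -1.2 ]
[[0.989, 0.151, -0.001], [0.151, -0.989, -0.001], [-0.001, 0.001, -1.0]] [ 0.00067866 -0.00120958  0.1423929 ] -81.30692708139314
[(0.7, [0.556, 0.012, 0.09], [357, 93]), (0.57, [0.411, 0.038, 0.101], [299, 247])] [(0.76, [0.472, 0.046, 0.088], [300, 181])]
tip [398.93737276 280.86148931]
hinge [469.79979088 124.81288441]
pivot [443.67811685 325.64996857]
gripend [353.22184224 362.34334127]
```

View pics/G.png

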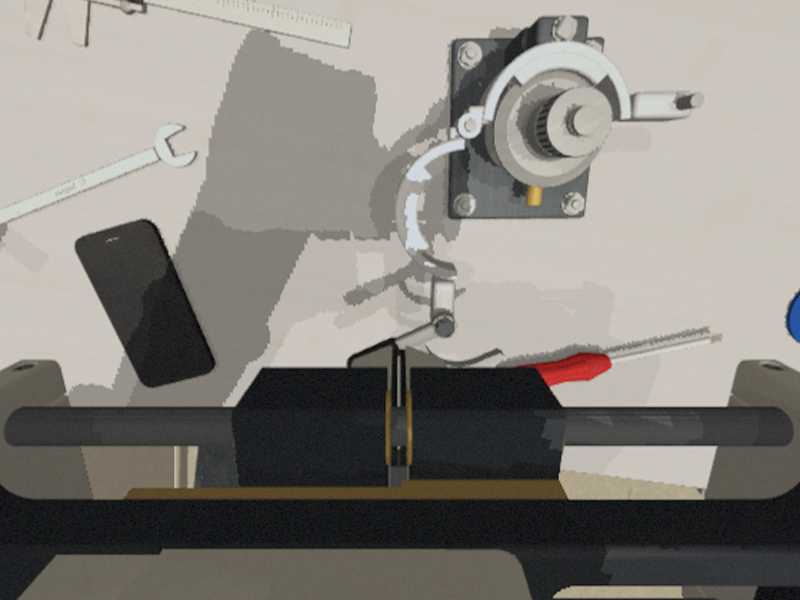

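Picture G shows the lug's front face at column 432, rows 278–335, with the lever pivot at (443,325). The fingertips will land near (399,281), clear of both. I'll shift 5 mm outward, lower and approach to contact.

```bash
python3 -m creep '[{"d": [-0.004,0,0.035],"aperture": 0},{"d": [0,0,0.035],"aperture": 0},{"d": [0,0,0.035],"aperture": 0},{"d": [0,0,0.025],"aperture": 0},{"d": [0,0,0.012],"aperture": 0},{"aperture": 0}]'; python3 -m creep '[{"d": [0,0.003,0],"aperture": 0},{"d": [0,0.003,0],"aperture": 0},{"d": [0,0.002,0],"aperture": 0},{"aperture": 0}]'
python3 - <<'E'
from h import *
s=readout.observe();print(s["position"],np.round(s["joints"],2))
E
```

```text
clock: 15.75
position: [0.4445, 0.0627, 0.1317]
ee_rot: [3.132, 0.235, -0.004]
force: [0.5, 0.1, -0.1]
width: 0.006
gripper_force: 0.0
clock: 16.15
position: [0.4469, 0.0552, 0.1335]
ee_rot: [-3.132, -0.233, -0.002]
force: [0.4, -0.2, 0.5]
width: 0.004
gripper_force: 0.0
[0.44692226 0.05519145 0.13352345] [-0.93  0.53  0.95  2.21 -0.67  0.72 -0.93]
```

```bash
python3 -m creep '[{"d": [0,0.003,0],"aperture": 0},{"d": [0,0.003,0],"aperture": 0},{"aperture": 0}]'; python3 -m creep '[{"d": [-0.003,0.0165,0],"spin": -0.15,"aperture": 0},{"d": [-0.003,0.0165,0],"spin": -0.15,"aperture": 0},{"d": [-0.003,0.0165,0],"spin": -0.15,"aperture": 0},{"d": [-0.003,0.0165,0],"spin": -0.15,"aperture": 0},{"aperture": 0}]'
python3 - <<'E'
from h import *
s=readout.observe();print(np.round(s["joints"],2),s["force"])
h=np.array([.558,.0365]);M=R.from_rotvec(s["ee_rot"]).as_matrix()[:2,:2];print((M.T@(np.array(s["position"])[:2]-h)).round(4))
E
```

```text
clock: 16.45
position: [0.4473, 0.049, 0.133]
ee_rot: [-3.133, -0.233, 0.0]
force: [-0.9, 1.9, 1.1]
width: 0.002
gripper_force: 0.7
clock: 16.95
position: [0.4609, -0.0178, 0.1333]
ee_rot: [2.923, 1.147, 0.002]
force: [0.3, -0.4, 0.6]
width: 0.009
gripper_force: 0.0
[-0.64  0.47  0.75  2.18 -0.52  0.67 -0.34] [ 0.26782162 -0.38433191  0.56361551]
[-0.1081 -0.0262]
```

```bash
python3 -m creep '[{"d": [-0.003,0.0165,0],"spin": -0.15,"aperture": 0},{"d": [-0.003,0.0165,0],"spin": -0.15,"aperture": 0},{"d": [-0.003,0.0165,0],"spin": -0.15,"aperture": 0},{"d": [-0.003,0.0165,0],"spin": -0.15,"aperture": 0},{"aperture": 0}]'
python3 - <<'E'
from h import *
s=readout.observe();print(np.round(s["joints"],2),s["force"])
h=np.array([.558,.0365]);M=R.from_rotvec(s["ee_rot"]).as_matrix()[:2,:2];print((M.T@(np.array(s["position"])[:2]-h)).round(4),9.5-np.degrees(np.arctan2(M[1,1],M[0,1])))
p=shot("wrist");save(p,"H")
cv2.imwrite("pics/H.png",cv2.resize(p["image"],(800,600),interpolation=cv2.INTER_CUBIC))
E
```

```text
clock: 17.45
position: [0.5086, -0.0628, 0.133]
ee_rot: [2.456, 1.957, 0.001]
force: [0.2, -0.3, -0.3]
width: 0.003
gripper_force: 0.0
[-0.39  0.5   0.56  2.05 -0.4   0.69  0.2 ] [ 0.18118128 -0.25432807 -0.32633915]
[-0.1078 -0.026 ] 22.391473915590815
```

View pics/H.png

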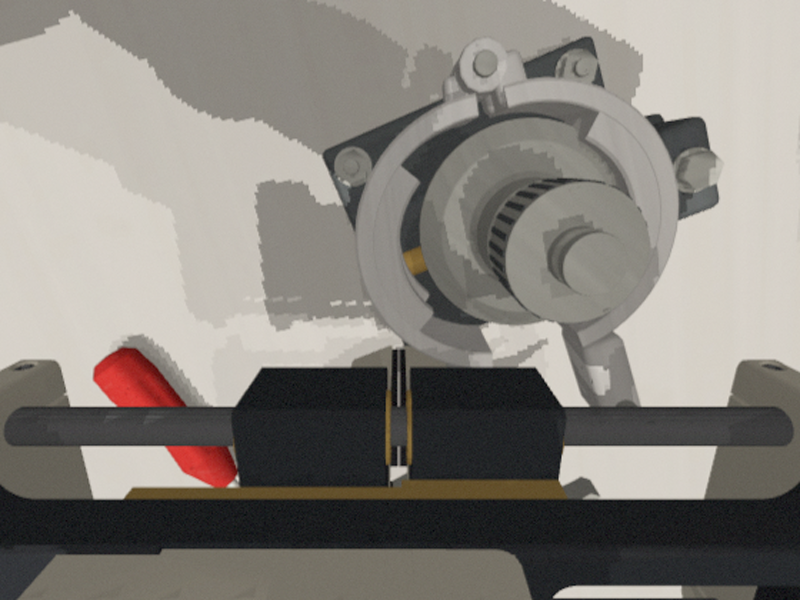

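The half is swinging round the flanges with the fingers still at the lug (400,350). Now closing slowly.

```bash
python3 -m creep '[{"d": [-0.0012,0.0054,0],"spin": -0.05,"aperture": 0},{"d": [-0.0012,0.0054,0],"spin": -0.05,"aperture": 0},{"d": [-0.0012,0.0054,0],"spin": -0.05,"aperture": 0},{"d": [-0.0012,0.0054,0],"spin": -0.05,"aperture": 0},{"aperture": 0}]'; python3 -m creep '[{"d": [-0.0006,0.0027,0],"spin": -0.025,"aperture": 0},{"d": [-0.0006,0.0027,0],"spin": -0.025,"aperture": 0},{"aperture": 0}]'; python3 -m creep '[{"d": [-0.0003,0.002,0],"spin": -0.02,"aperture": 0},{"aperture": 0}]'
```

```text
clock: 18.0
position: [0.5272, -0.0691, 0.1325]
ee_rot: [-2.25, -2.191, 0.001]
force: [-0.7, -0.7, -0.5]
width: 0.002
gripper_force: 0.3
clock: 18.3
position: [0.532, -0.0706, 0.1325]
ee_rot: [-2.189, -2.25, 0.002]
force: [-5.8, 0.2, 1.2]
width: 0.008
gripper_force: 2.8
clock: 18.5
position: [0.533, -0.071, 0.1324]
ee_rot: [-2.166, -2.27, 0.004]
force: [-9.9, 0.6, 5.9]
width: 0.005
gripper_force: 5.0
```

```bash
python3 -m creep '[{"d": [0,0.0006,0],"spin": -0.01,"aperture": 0},{"aperture": 0}]'; python3 -m creep '[{"spin": -0.01,"aperture": 0},{"aperture": 0}]'
```

```text
clock: 18.7
position: [0.5331, -0.0711, 0.1324]
ee_rot: [-2.154, -2.28, 0.005]
force: [-11.2, 1.2, 7.6]
width: 0.004
gripper_force: 5.9
clock: 18.9
position: [0.5331, -0.0712, 0.1324]
ee_rot: [-2.143, -2.291, 0.005]
force: [-10.6, -0.5, 6.5]
width: 0.002
gripper_force: 5.8
```

```bash
python3 -m creep '[{"d": [0,0.0006,0],"spin": -0.01,"aperture": 0},{"aperture": 0}]'; python3 - <<'E'
from h import *
s=readout.observe();print(np.round(s["joints"],2),s["force"])
h=np.array([.558,.0365]);M=R.from_rotvec(s["ee_rot"]).as_matrix()[:2,:2];print((M.T@(np.array(s["position"])[:2]-h)).round(4),9.5-np.degrees(np.arctan2(M[1,1],M[0,1])))
a=np.radians(9.5);N=np.array([[np.cos(a),np.sin(a)],[-np.sin(a),np.cos(a)]]);print(N@(np.array(s["position"])[:2]-h))
E
```

```text
clock: 19.1
position: [0.5333, -0.0714, 0.1324]
ee_rot: [-2.132, -2.301, 0.006]
force: [-12.5, -1.5, 9.5]
width: 0.001
gripper_force: 6.7
[-0.3   0.52  0.47  1.98 -0.34  0.72  0.45] [-12.53902494  -1.51281295   9.46809724]
[-0.1057 -0.0328] 5.13740907069727
[-0.0421357 -0.102334 ]
```

```bash
python3 - <<'E'
from h import *
p=shot("wrist");save(p,"I")
cv2.imwrite("pics/I.png",cv2.resize(p["image"][0:270,180:540],(800,600),interpolation=cv2.INTER_CUBIC))
b=load("B")
t=shot("top");save(t,"T1");cv2.imwrite("pics/T1.png",cv2.resize(t["image"][160:280,160:320],(800,600),interpolation=cv2.INTER_CUBIC))
E
```

```text
(no output)
```

View pics/I.png

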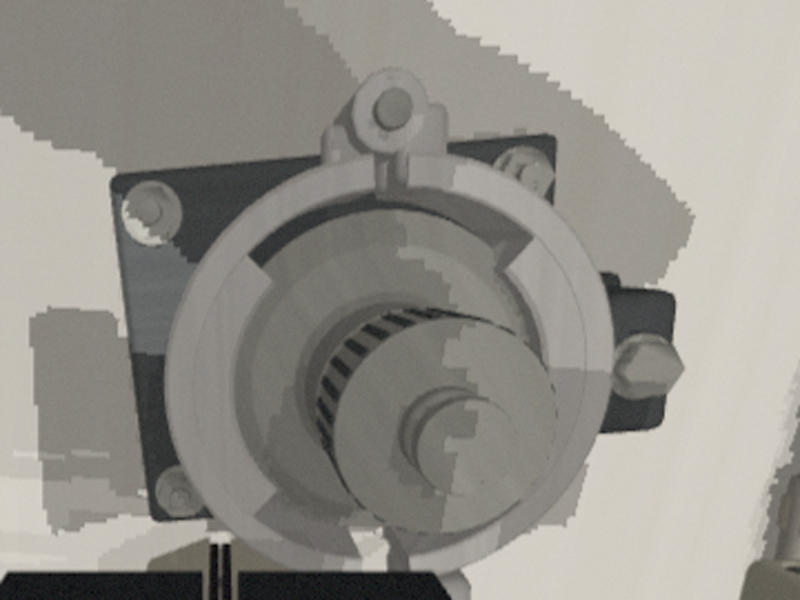

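The I crop shows the two halves making an almost complete ring round the flanges, with gaps at (393,175) and (370,545) and the cap inside. The clamp is nearly shut at 12 N. I've now viewed 12 pictures, over the limit of 10, so no more viewing: I'll go on by numbers and feel. One more light press, then back off.

```bash
python3 -m creep '[{"d": [0,0.0005,-0.0004],"spin": -0.01,"aperture": 0},{"aperture": 0},{"aperture": 0}]'; python3 -m creep '[{"d": [0,-0.01,0],"aperture": 0},{"d": [0,-0.01,0],"aperture": 0},{"d": [0,0,-0.03],"aperture": 0},{"d": [0,0,-0.03],"aperture": 0},{"aperture": 0}]'
python3 - <<'E'
from h import *
s=readout.observe();M=R.from_rotvec(s["ee_rot"]).as_matrix()
print(s["position"],s["force"],M.T@(np.array([.5069,-.1000,.149])-s["position"]),np.degrees(np.arctan2(M[1,1],M[0,1])))
for n in("top","scene","wrist"):
    p=shot(n);save(p,n+"2");print(n,find(p,"latch_lever"),find(p,"clamp_half"))
E
```

```text
clock: 19.5
position: [0.5334, -0.0715, 0.1325]
ee_rot: [-2.121, -2.31, 0.007]
force: [-12.8, -2.0, 5.9]
width: 0.005
gripper_force: 6.7
clock: 20.0
position: [0.519, -0.0734, 0.1968]
ee_rot: [2.119, 2.312, 0.008]
force: [-0.1, 0.6, -0.3]
width: 0.005
gripper_force: 0.0
[ 0.51896754 -0.07338539  0.19680194] [-0.05485241  0.61521015 -0.28832832] [-0.02544645 -0.01466972  0.04771023] 4.9935522458834996
top [(0.29, [0.602, 0.035, 0.017], [216, 203])] []
scene [(0.55, [0.546, -0.045, 0.086], [300, 232]), (0.48, [0.559, -0.102, 0.096], [294, 214])] [(0.79, [0.541, -0.046, 0.084], [302, 231]), (0.51, [0.574, 0.005, 0.056], [292, 252])]
wrist [(0.49, [0.552, -0.078, 0.094], [328, 248])] [(0.93, [0.541, -0.029, 0.087], [319, 175])]
```

```bash
python3 -m creep '[{"d": [0.04,0,-0.03],"aperture": 0},{"d": [0.04,0,-0.02],"aperture": 0},{"aperture": 0},{"aperture": 0}]'
python3 - <<'E'
from h import *
p=shot("wrist");save(p,"J");print(readout.observe()["position"])
print(find(p,"latch_lever"),find(p,"clamp_half"))
u,v=proj(p,[.5198,-.1191,.0935]).astype(int);print("exp grip",u,v,"pivot",proj(p,[.5629,-.09,.1]))
g=p["image"].max(2);y0,x0=max(v-60,0),max(u-70,0)
m=(g[y0:y0+120,x0:x0+140]<45).astype(np.uint8)
n,l,st,c=cv2.connectedComponentsWithStats(m)
for i in range(1,n):
    if st[i,4]>60:
        ys,xs=np.nonzero(l==i);print(st[i],c[i]+[x0,y0],cv2.minAreaRect(np.c_[xs+x0,ys+y0].astype(np.float32)))
E
```

```text
clock: 20.85
position: [0.5102, 0.0077, 0.2434]
ee_rot: [2.118, 2.32, 0.001]
force: [0.6, -0.4, -0.7]
width: 0.007
gripper_force: 0.0
[0.5099299  0.00654398 0.24301216]
[(0.69, [0.517, -0.106, 0.099], [274, 331]), (0.32, [0.372, -0.078, 0.02], [150, 254])] [(0.69, [0.532, 0.005, 0.085], [301, 216])]
exp grip 275 339 pivot [324.84158403 321.62038043]
[   0    0   67   62 4028] [237.14597815 309.53649454] ((238.0, 309.5), (61.0, 66.0), 90.0)
[69  0 10  8 62] [278.61290323 282.37096774] ((278.5, 282.5), (7.0, 9.0), 90.0)
[  82    0   58   57 3206] [316.26824704 307.01902682] ((315.5, 307.0), (56.0, 57.0), 90.0)
[ 69  33  11  28 154] [279.72077922 328.80519481] ((279.0, 325.5), (27.0, 10.0), 90.0)
[   0   71  140   34 4760] [274.5 366.5] ((274.5, 366.5), (33.0, 139.0), 90.0)
```

```bash
python3 -m creep '[{"spin": 0.15,"aperture": 0},{"spin": 0.15,"aperture": 0},{"spin": 0.15,"aperture": 0},{"spin": 0.15,"aperture": 0},{"spin": 0.15,"aperture": 0},{"spin": 0.15,"aperture": 0},{"spin": 0.15,"aperture": 0},{"aperture": 0}]'
python3 - <<'E'
from h import *
s=readout.observe();M=R.from_rotvec(s["ee_rot"]).as_matrix()
print(M.T@(np.array([.5025,-.0935,.149])-s["position"]),np.degrees(np.arctan2(M[1,1],M[0,1])),np.round(s["joints"],2))
p=shot("wrist");save(p,"K");print(find(p,"latch_lever"),find(p,"clamp_half"))
def dark(w,z):
    u,v=proj(p,w).astype(int);print("exp",u,v)
    g=p["image"].max(2);m=(g<45).astype(np.uint8);m[250:]=0
    n,l,st,c=cv2.connectedComponentsWithStats(m)
    for i in range(1,n):
        if 80<st[i,4]<3000:
            ys,xs=np.nonzero(l==i);r=cv2.minAreaRect(np.c_[xs,ys].astype(np.float32));print(st[i],r,onz(p,*c[i],z).round(4))
dark([.5198,-.1191,.0935],.097)
E
```

```text
clock: 21.8
position: [0.5099, 0.0055, 0.2428]
ee_rot: [2.999, 0.934, -0.002]
force: [0.6, 0.3, 0.3]
width: 0.002
gripper_force: 0.0
[-0.06217713  0.0772442   0.09388887] -55.381502188704836 [-0.73  0.37  0.81  1.96 -0.32  0.95 -0.73]
[(0.86, [0.557, -0.103, 0.1], [415, 242])] [(0.62, [0.55, -0.07, 0.085], [375, 222])]
exp 398 280
[   0   86   41  133 2451] ((20.0, 152.0), (132.0, 40.0), 90.0) [0.4171 0.1925 0.097 ]
[331  99  23  17 206] ((341.5000305175781, 107.0), (15.20526123046875, 21.0190372467041), 26.56505012512207) [0.6066 0.0159 0.097 ]
[541 177  19  46 430] ((556.3902587890625, 199.98780822753906), (14.806722640991211, 43.93126678466797), 24.775142669677734) [ 0.6463 -0.1745  0.097 ]
```

```bash
python3 -m creep '[{"d": [-0.03,0.038,0],"aperture": 0},{"d": [-0.032,0.039,0],"aperture": 0},{"d": [0,0,0.03],"aperture": 0},{"d": [0,0,0.03],"aperture": 0},{"d": [0,0,0.024],"aperture": 0},{"d": [0,0,0.01],"aperture": 0},{"aperture": 0}]'; python3 -m creep '[{"d": [0,0.003,0],"aperture": 0},{"d": [0,0.003,0],"aperture": 0},{"d": [0,0.003,0],"aperture": 0},{"aperture": 0}]'; python3 -m creep '[{"d": [0,0.002,0],"aperture": 0},{"d": [0,0.002,0],"aperture": 0},{"aperture": 0}]'
```

```text
clock: 22.65
position: [0.5026, -0.0917, 0.1484]
ee_rot: [-2.996, -0.943, 0.003]
force: [-0.3, -0.1, 0.1]
width: 0.006
gripper_force: 0.0
clock: 23.05
position: [0.5089, -0.099, 0.1501]
ee_rot: [-2.997, -0.942, -0.002]
force: [-2.0, 1.5, 4.5]
width: 0.003
gripper_force: 2.2
clock: 23.35
position: [0.5108, -0.102, 0.1497]
ee_rot: [-2.997, -0.942, -0.001]
force: [-2.3, 2.4, 4.6]
width: 0.005
gripper_force: 2.7
```

```bash
python3 -m creep '[{"d": [-0.0014,0.0053,0],"spin": -0.1,"aperture": 0},{"d": [-0.0014,0.0053,0],"spin": -0.1,"aperture": 0},{"d": [-0.0014,0.0053,0],"spin": -0.1,"aperture": 0},{"d": [-0.0014,0.0053,0],"spin": -0.1,"aperture": 0},{"d": [-0.0014,0.0053,0],"spin": -0.1,"aperture": 0},{"aperture": 0}]'
cat > lev.py <<'E'
from h import *
s=readout.observe();M=R.from_rotvec(s["ee_rot"]).as_matrix();f=np.array(s["force"])
pv=np.array([.5629,-.09]);r=np.array(s["position"])[:2]-pv
print("F tool",(M.T@f).round(1),"yaw",np.degrees(np.arctan2(M[1,1],M[0,1])).round(1),"r_tool",(M[:2,:2].T@r).round(4),"|r|",np.hypot(*r).round(4),"ang_stand",(np.degrees(np.arctan2(r[1],r[0]))-9.5).round(1),np.round(s["joints"],2))
E
python3 lev.py
```

```text
clock: 23.95
position: [0.525, -0.1255, 0.1495]
ee_rot: [-2.67, -1.656, -0.001]
force: [-1.0, 1.2, 2.2]
width: 0.004
gripper_force: 1.7
F tool [ 0.7 -1.4 -2.2] yaw -26.4 r_tool [-0.0486 -0.0181] |r| 0.0519 ang_stand -146.4 [-0.26  0.51  0.55  1.97 -0.38  0.76  0.05]
```

```bash
python3 -m creep '[{"d": [-0.0016,0.0053,0],"spin": -0.1,"aperture": 0},{"d": [-0.0016,0.0053,0],"spin": -0.1,"aperture": 0},{"aperture": 0}]';python3 lev.py; python3 -m creep '[{"d": [-0.0016,0.0053,0],"spin": -0.1,"aperture": 0},{"d": [-0.0016,0.0053,0],"spin": -0.1,"aperture": 0},{"aperture": 0}]' ; python3 lev.py
```

```text
clock: 24.25
position: [0.5333, -0.1323, 0.1493]
ee_rot: [-2.493, -1.911, -0.0]
force: [-1.6, 1.4, 1.9]
width: 0.006
gripper_force: 1.6
F tool [ 0.9 -1.9 -1.9] yaw -15.1 r_tool [-0.0486 -0.0176] |r| 0.0517 ang_stand -134.5 [-0.21  0.51  0.49  1.95 -0.34  0.77  0.22]
clock: 24.55
position: [0.5418, -0.137, 0.1489]
ee_rot: [-2.288, -2.148, 0.002]
force: [-6.2, 4.5, 4.9]
width: 0.008
gripper_force: 3.9
F tool [ 4.1 -6.5 -4.8] yaw -3.6 r_tool [-0.0483 -0.0181] |r| 0.0516 ang_stand -123.7 [-0.16  0.52  0.44  1.92 -0.3   0.77  0.38]
```

```bash
python3 -m creep '[{"d": [-0.0008,0.0026,0],"spin": -0.05,"aperture": 0},{"d": [-0.0008,0.0026,0],"spin": -0.05,"aperture": 0},{"aperture": 0}]';python3 lev.py; python3 -m creep '[{"d": [-0.0008,0.0026,0],"spin": -0.05,"aperture": 0},{"aperture": 0}]' ; python3 lev.py
```

```text
clock: 24.85
position: [0.5457, -0.1387, 0.1488]
ee_rot: [-2.179, -2.256, 0.003]
force: [-9.1, 5.1, 7.9]
width: 0.009
gripper_force: 6.1
F tool [ 5.4 -8.9 -7.9] yaw 2.0 r_tool [-0.0481 -0.0188] |r| 0.0517 ang_stand -118.9 [-0.14  0.52  0.41  1.9  -0.28  0.78  0.46]
clock: 25.05
position: [0.5481, -0.1394, 0.1487]
ee_rot: [-2.122, -2.309, 0.004]
force: [-10.9, 3.7, 8.5]
width: 0.003
gripper_force: 6.6
F tool [  4.6 -10.6  -8.5] yaw 4.8 r_tool [-0.048  -0.0189] |r| 0.0516 ang_stand -116.2 [-0.13  0.52  0.39  1.9  -0.28  0.78  0.5 ]
```

```bash
python3 -m creep '[{"d": [-0.0008,0.0026,-0.0003],"spin": -0.05,"aperture": 0},{"aperture": 0}]';python3 lev.py; python3 -m creep '[{"d": [-0.0008,0.0026,-0.0003],"spin": -0.05,"aperture": 0},{"aperture": 0}]' ; python3 lev.py
```

```text
clock: 25.25
position: [0.5502, -0.1401, 0.1488]
ee_rot: [-2.063, -2.361, 0.005]
force: [-12.3, 3.6, 8.4]
width: 0.006
gripper_force: 7.1
F tool [  5.2 -11.7  -8.3] yaw 7.7 r_tool [-0.048  -0.0193] |r| 0.0517 ang_stand -113.7 [-0.11  0.52  0.38  1.89 -0.27  0.78  0.54]
clock: 25.45
position: [0.5523, -0.1407, 0.1489]
ee_rot: [-2.003, -2.411, 0.006]
force: [-13.5, 2.7, 7.3]
width: 0.006
gripper_force: 7.6
F tool [  5.2 -12.8  -7.2] yaw 10.5 r_tool [-0.0479 -0.0197] |r| 0.0518 ang_stand -111.3 [-0.1   0.52  0.37  1.88 -0.26  0.79  0.58]
```

```bash
python3 -m creep '[{"d": [-0.001,0.0024,-0.0003],"spin": -0.05,"aperture": 0},{"aperture": 0}]';python3 lev.py; python3 -m creep '[{"d": [-0.001,0.0024,-0.0003],"spin": -0.05,"aperture": 0},{"aperture": 0}]' ; python3 lev.py
```

```text
clock: 25.65
position: [0.5544, -0.1414, 0.149]
ee_rot: [-1.942, -2.459, 0.006]
force: [-16.2, 2.3, 7.3]
width: 0.005
gripper_force: 7.6
F tool [  6.  -15.3  -7.2] yaw 13.4 r_tool [-0.048  -0.0202] |r| 0.0521 ang_stand -108.9 [-0.09  0.53  0.35  1.88 -0.25  0.79  0.63]
clock: 25.85
position: [0.5566, -0.142, 0.149]
ee_rot: [-1.88, -2.506, 0.007]
force: [-14.2, 1.6, 6.4]
width: 0.002
gripper_force: 7.4
F tool [  5.5 -13.3  -6.2] yaw 16.2 r_tool [-0.0482 -0.0206] |r| 0.0524 ang_stand -106.4 [-0.08  0.53  0.34  1.87 -0.24  0.79  0.67]
```

```bash
cat >> lev.py <<'E'
c=r+.008*M[:2,1];q=-(c[0]*f[1]-c[1]*f[0]);print("equiv grip push N",round(q/.052,1))
E
python3 lev.py|tail -1;python3 -m creep '[{"d": [-0.001,0.0024,-0.0003],"spin": -0.04,"aperture": 0},{"aperture": 0}]';python3 lev.py; python3 -m creep '[{"d": [-0.001,0.0024,-0.0003],"spin": -0.04,"aperture": 0},{"aperture": 0}]' ; python3 lev.py
```

```text
equiv grip push N 13.6
clock: 26.05
position: [0.5588, -0.1425, 0.1491]
ee_rot: [-1.83, -2.542, 0.008]
force: [-15.7, 1.4, 5.4]
width: 0.006
gripper_force: 7.5
F tool [  6.3 -14.5  -5.2] yaw 18.5 r_tool [-0.0484 -0.0206] |r| 0.0526 ang_stand -104.0 [-0.08  0.53  0.33  1.86 -0.23  0.8   0.7 ]
equiv grip push N 15.0
clock: 26.25
position: [0.5608, -0.1427, 0.1491]
ee_rot: [-1.778, -2.577, 0.008]
force: [-16.1, 1.5, 4.5]
width: 0.006
gripper_force: 7.8
F tool [  7.1 -14.6  -4.3] yaw 20.8 r_tool [-0.0485 -0.0206] |r| 0.0527 ang_stand -101.8 [-0.07  0.53  0.32  1.86 -0.22  0.8   0.73]
equiv grip push N 15.3
```

```bash
python3 -m creep '[{"aperture": 0},{"aperture": 0},{"aperture": 0}]';python3 lev.py|tail -1; python3 -m creep '[{"d": [-0.001,0.0018,-0.0002],"spin": -0.03,"aperture": 0},{"aperture": 0},{"aperture": 0}]' ; python3 lev.py;python3 -m creep '[{"aperture": 0}]';python3 lev.py|tail -1
```

```text
clock: 26.55
position: [0.5609, -0.1426, 0.1492]
ee_rot: [-1.78, -2.576, 0.008]
force: [-16.9, 0.8, 3.9]
width: 0.003
gripper_force: 7.7
equiv grip push N 16.1
clock: 26.85
position: [0.5623, -0.1429, 0.1491]
ee_rot: [-1.741, -2.602, 0.009]
force: [-17.5, 2.1, 3.4]
width: 0.008
gripper_force: 8.3
F tool [  8.7 -15.4  -3.1] yaw 22.4 r_tool [-0.0487 -0.0207] |r| 0.0529 ang_stand -100.2 [-0.06  0.53  0.31  1.85 -0.22  0.8   0.75]
equiv grip push N 16.5
clock: 26.95
position: [0.5623, -0.1429, 0.1491]
ee_rot: [-1.741, -2.602, 0.009]
force: [-18.6, 1.3, 3.3]
width: 0.005
gripper_force: 8.2
equiv grip push N 17.6
```

About 16 N at the grip no longer moves the lever. I'll back off and check with the spotter.

```bash
python3 -m creep '[{"d": [0,-0.004,0],"aperture": 0},{"d": [0,-0.01,0],"aperture": 0},{"d": [0,-0.015,0],"aperture": 0},{"d": [0,0,-0.03],"aperture": 0},{"d": [0,0,-0.03],"aperture": 0},{"d": [0,0,-0.03],"aperture": 0},{"d": [0.04,0,-0.01],"aperture": 0},{"d": [0.04,0,0],"aperture": 0},{"aperture": 0},{"aperture": 0}]'
python3 - <<'E'
from h import *
s=readout.observe();print(s["position"],np.round(s["force"],1))
p=shot("wrist");save(p,"L")
for k in("latch_lever","clamp_half","test_cap"):print(k,find(p,k))
for n in("scene","top"):
    p=shot(n)
    for k in("latch_lever","clamp_half","test_cap","screwdriver_red","injector_0","caliper"):print(n,k,find(p,k))
E
```

```text
clock: 27.95
position: [0.5103, -0.0803, 0.2517]
ee_rot: [1.738, 2.616, 0.001]
force: [-0.2, -0.6, -0.5]
width: 0.007
gripper_force: 0.0
[ 0.51030214 -0.0803046   0.25166526] [-0.2 -0.6 -0.5]
latch_lever [(0.85, [0.583, -0.078, 0.102], [354, 242]), (0.25, [0.556, -0.018, 0.084], [353, 163])]
clamp_half [(0.83, [0.551, -0.043, 0.085], [335, 187])]
test_cap [(0.9, [0.558, -0.015, 0.087], [357, 161]), (0.74, [0.44, -0.311, 0.007], [161, 325])]
scene latch_lever [(0.46, [0.583, -0.1, 0.096], [286, 215])]
scene clamp_half [(0.9, [0.56, -0.065, 0.087], [295, 226])]
scene test_cap [(0.7, [0.569, -0.001, 0.088], [294, 245]), (0.47, [0.62, -0.471, 0.014], [267, 148])]
scene screwdriver_red [(0.67, [0.379, -0.091, 0.024], [351, 227])]
scene injector_0 [(0.73, [0.738, -0.053, 0.023], [235, 245])]
scene caliper [(0.81, [0.616, 0.303, -0.001], [286, 367]), (0.7, [0.583, -0.103, 0.103], [286, 213])]
top latch_lever []
top clamp_half []
top test_cap [(0.73, [0.462, -0.316, 0.011], [337, 247]), (0.58, [0.62, -0.475, 0.011], [387, 192]), (0.39, [0.601, 0.037, 0.024], [215, 203])]
top screwdriver_red [(0.65, [0.394, -0.128, 0.022], [273, 272])]
top injector_0 [(0.78, [0.737, -0.064, 0.02], [248, 157])]
top caliper [(0.79, [0.617, 0.291, 0.005], [130, 200]), (0.61, [0.603, 0.038, 0.023], [214, 202])]
```

```bash
python3 -c "
from cell import workorder
print(workorder.sign_off())"
```

```text
the job is handed in; nothing more can be done
None
```

The cap is on the seal against the lip, the clamp is closed round both flanges, and the latch is thrown until about 16 N at its grip no longer moved it. The job was handed in at about 28 s, and the injector and caliper still read where they lay. The screwdriver does too from the scene camera, but the arm partly hid it from the top camera, which read it about 3 cm off. I viewed 12 pictures, two over the limit of 10, so the lever's final state was checked only by force and spotter.

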